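Roll the tin into the tin rack

ROBOT

A 6-joint arm with a two-finger parallel gripper is mounted at the origin on a cart in front of the work surface, level with it; the furniture and walls round the work are solid. World frame = base frame: x ahead of the robot, y to its left, z up, the work surface at z = 0. Lengths are in mm, angles in rad, forces in N, time in s.
With the tool pointing down it reaches from about 325 to 775 mm from the base axis. Payload 9.3 kg.
Tool frame: the origin (TCP) lies between the finger pads; the fingertips stand 22 mm ahead of it and the grasp point (between the pads) lies 3 mm ahead of it (tip_extent is the distance from the TCP to the fingertips, in mm); z points along the fingers, y is the direction in which the jaws open and shut (so a half turn about z gives the same grasp; the last joint's range is limited). The gripper opens to 85 mm and grips with 20 to 120 N. Pads are 22 mm wide; open, the fingers measure 114 mm over their backs; the gripper's body (76 mm by 85 mm) begins 54 mm behind the grasp point. The pads swing forward as they close: fully open they stand 13 mm farther back than shut.
Start: joints at [-1.402, 0.259, 0.021, 1.334, 0, 1.418], TCP at [173.944, -521.766, 253.279] pointing down, gripper open.
Joint ranges: [-3.04, 3.04], [-0.91, 1.82], [-1.04, 1.36], [-1.92, 1.95], [-1.52, 1.45], [-3.14, 3.14]. Speed limits (rad/s): [2.22, 2.22, 2.79, 3.14, 3.14, 3.14].

INTERFACE

Orientations are given as a 3x3 rotation matrix whose columns are the frame's x, y, z axes.
In Python, from cell import observe, camera, camera_params, job_done, tip_extent gives the robot as it stands. The module is installed in compiled form; this text tells all that it offers.
- The arm moves only by the shell command python3 -m pendant 'ROWS' [FORCE]. ROWS is JSON, a list that holds one entry, the list of rows, each a list of 7 numbers: the shift along the world's x, y, z in units of 25 mm (1.0 is 25 mm), then the turn, a rotation vector about the world's x, y, z in units of 8 degrees (1.0 is 8 degrees), then the closure, from -1 (fully open) to 1 (shut), so that 0 is half open. A call has 1 to 12 rows; each row is the pose to reach, as a shift and turn from the pose measured when the call began; what a row does not reach only later rows make up. A row lasts 1/10 s, in which the tool goes at most 50 mm and 8.59 degrees, less where a joint would pass 70% of its speed; a pose out of reach is approached as far as the arm can. A call with a gripper value outside its range is refused whole. The fingers move at their own pace and stop on an object; FORCE is the grip in N (left out, the last holds). Time passes only in rows, so rows that repeat a pose let the fingers close. It gives the time, the measured TCP pose, the force and the opening at its end, in the units of the state.
- observe(): the state, without advancing time (a new reading comes with each control period).
- camera(name): name is "scene" or "top" or "wrist"; returns the picture (480x640x3 uint8, red, green, blue); there is no depth.
- camera_params(name): a dict with "K" (3x3 intrinsics, pixels), "k1" (the pictures are not rectified: a ray, as slopes to the right and down, at radius r is drawn at 1 + k1 r^2 times it, then the intrinsics apply), "world_to_cam" (4x4, takes a point from world to camera coordinates). Camera axes: x right, y down, z forward; pixel columns grow to the right and rows downward; lengths in mm; the calibration is good to about 2 mm. A picture is of the moment at which its call begins: read the wrist's pose just before it. camera_params takes no time and is no camera call; for the wrist camera it gives the pose at the moment of the call.
- job_done(): hands the job in, once; it reports no verdict.
The state is a dict: "t": time; "joint_pos": joint angles; "joint_velocities": joint speeds; "effort": joint torques, N m; "position": TCP position; "tool_rot": TCP orientation; "force": force on the tool from outside, world axes, zero at the start; "torque": the same for the moment, N m; "width": finger opening in mm.
Only numpy, scipy, OpenCV 4.12 (cv2) and the standard library are available. Lean on these libraries where they do the work, as an engineer would, in place of code of your own. Each camera call takes 0.05 s, during which the arm holds its last target. There are 200 camera calls.

TASK

Load the fish tin into the tin rack: roll it on its rim along the worktop (do not lift it, slide it along without turning, or let it fall flat) through the mouth of the lane and over the low ridge. Then, pushing on the tin, press it against the sprung steel counter plate so that the plate gives by about half of its travel for a second, gently and without bottoming the plate, and ease off so that the tin is left at rest on its rim between ridge and plate. Leave the spice jar and the black cup where they are.

Things in the scene. Friction and masses are not known exactly. Their poses are not given: they have to be found in the camera images.
- fish_tin: Flat round food tin, a disc 86.4 mm across and 40 mm thick, 0.16 to 0.33 kg, standing on its rim before the rack's mouth, free to roll. Origin: centre of one flat side; z axis: the level axle, towards the other flat side; y axis: straight up at the start, turns with the tin and points down after half a turn. Do not press on it with more than 20 N.
- tin_centre (a point): Middle of the tin, on its axle, 20 mm from either flat side; 43 mm above the worktop while the tin stands on its rim.
- tin_rack: Wooden rack fixed to the worktop: one straight lane between rails 28 mm high, 8 mm thick; the worktop is its floor. Origin on the worktop, middle of the mouth; x along the lane to its far end (roughly to the robot's right), y across, z up. The rails flare: inner gap 92 mm at x = 0, narrowing to 50 mm at x = 62 mm, then 50 mm up to the end board at x = 274 mm.
- counter_plate (a joint): Travel (m) of the steel counter plate (42 mm wide, 12 to 62 mm above the worktop) along the rack's x: 0 at rest, 0.010 bottomed. Its spring resists with 4.2 N at first touch plus 1.2 N per mm (10 N at half travel; rubbing of the tin adds 1 to 4 N at the fingers) and pushes the tin back when let go. It counts the tin when held in by 2.5 to 7.5 mm for half a second.
- spice_jar: Bystander: small glass jar with a dark lid, 48 mm wide, 70 mm high, standing loose beside the rack. Origin at the centre of its underside. Leave alone.
- black_cup: Bystander: black cup, 60 mm wide, 58 mm high, standing loose on the other side of the rack. Origin at the centre of its underside. Leave alone.
- ridge (a point): Middle of the rounded wooden ridge that crosses the lane at the rack's x = 130 mm, at its top, 4 mm above the worktop; it is about 14 mm long. A tin resting with its centre 18 mm or more beyond it does not roll back. Fingers that push upright at axle height rub on the turning tin and can jam it here; pushing from below the axle, fingers leaning with their tips ahead by about 30 degrees, takes it over with a few N.
- plate_zone (a point): Fixed point of the rack at x = 212 mm, 43 mm above the worktop. The face of the sprung counter plate at rest lies within 10 mm of it, before or beyond along the lane: its carriage is clamped elsewhere each time and its place is not reported, so feel for it. The tin (radius 43 mm) meets the plate with its centre at about x = 159 to 179 mm.
There are look-alikes about, which are no part of the job. What is shaped like the fish_tin but purple is not meant.

How it is judged:
By the outcome, as a careful person would: the job done as asked, in the order asked, and still so for the second after the job is handed in, with the robot touching nothing.
It also fails if it takes over 59 s, if anything falls off the work surface, if the arm or the gripper's body presses on something with over 40 N, if the wrist force passes 120 N, or if a joint passes its speed limit or range.

## Working session

There is one attempt and no reset: what is moved stays moved. The work goes in short steps, Python scripts to look and compute and a shell command to move; the robot and the scene stay as the last step left them, time stands still between calls to the robot, and variables do not carry over. Pictures are saved under pics/ and viewed, about 8 in all and at most 12, crops included, and the job is handed in when it is done.

```bash
mkdir -p pics; ls; python3 - <<'E'
from cell import *
import cv2,numpy as np
a=camera("top");b=camera("scene")
cv2.imwrite("pics/top.png",a[:,:,::-1]);cv2.imwrite("pics/scene.png",b[:,:,::-1])
for n in("top","scene"):
    p=camera_params(n);print(n,p)
s=observe();print(s)
E
```

```text
pics
top {'K': array([[464.49963242,   0.        , 321.59357593],
       [  0.        , 464.49963242, 239.53649745],
       [  0.        ,   0.        ,   1.        ]]), 'k1': -0.11187024890878725, 'world_to_cam': array([[-9.64259364e-03, -9.99945512e-01, -3.99914797e-03,
        -2.62269944e+02],
       [-9.96428643e-01,  9.94403291e-03, -8.38515075e-02,
         5.25542404e+02],
       [ 8.38867063e-02,  3.17631957e-03, -9.96470236e-01,
         8.81530309e+02],
       [ 0.00000000e+00,  0.00000000e+00,  0.00000000e+00,
         1.00000000e+00]])}
scene {'K': array([[503.43943382,   0.        , 321.67219361],
       [  0.        , 503.43943382, 231.61261243],
       [  0.        ,   0.        ,   1.        ]]), 'k1': -0.14296266791027648, 'world_to_cam': array([[ 7.37849063e-01, -6.74965705e-01, -2.37234039e-04,
        -5.44582051e+02],
       [-3.49572190e-01, -3.81839463e-01, -8.55568763e-01,
         1.25925894e+02],
       [ 5.77388989e-01,  6.31363541e-01, -5.17689130e-01,
         9.30835690e+02],
       [ 0.00000000e+00,  0.00000000e+00,  0.00000000e+00,
         1.00000000e+00]])}
{'t': 0.1, 'joint_pos': array([-1.40159046e+00,  2.59111643e-01,  2.08202962e-02,  1.33372166e+00,
       -2.37956234e-05,  1.41820388e+00]), 'joint_velocities': array([ 0.00142057, -0.00216826,  0.00208577, -0.00020374, -0.00084339,
        0.00228809]), 'effort': array([ 4.48598235e-03, -5.56693625e+01,  3.45071197e+01,  1.16149901e-02,
       -2.61364930e-04,  5.32197390e-06]), 'position': array([ 173.90174479, -521.5256148 ,  252.73296315]), 'tool_rot': array([[ 9.48668208e-01,  3.16272951e-01, -2.28343566e-04],
       [ 3.16272992e-01, -9.48667468e-01,  1.19529330e-03],
       [ 1.61416826e-04, -1.20615565e-03, -9.99999260e-01]]), 'force': array([ 0.86553531, -0.41705144, -0.16253355]), 'torque': array([-0.04191574,  0.03487608,  0.02543548]), 'width': 85.24497593717422}
```

View pics/top.png

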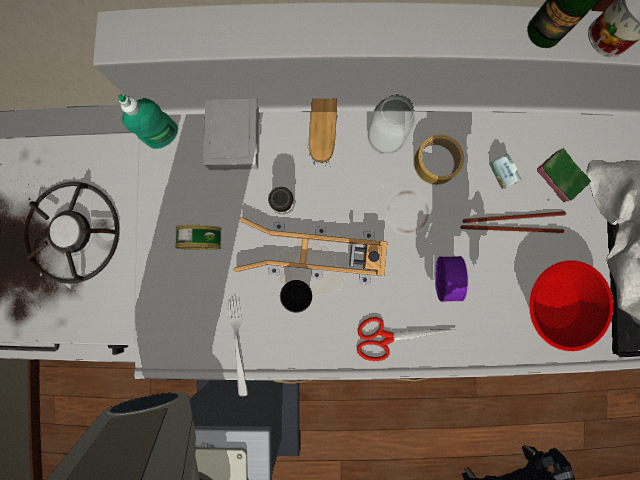

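View pics/scene.png

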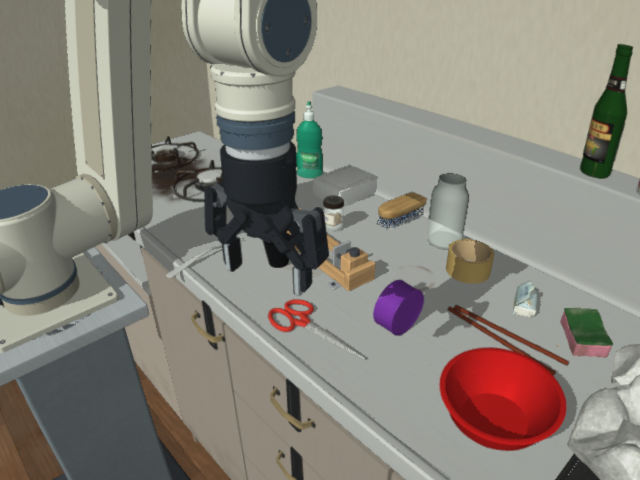

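The top view shows the tin at about (199,237), the rack mouth at (238,244), the rack end at (385,258), the jar at (281,199) and the cup at (296,296). The scene view is mostly blocked by the gripper. Next I'll zoom in and measure.

```bash
cat > h.py <<'E'
from cell import *
import cv2,numpy as np
def ray(n,uv,P=None):
    p=P or camera_params(n);K=p["K"]
    d=np.array([(uv[0]-K[0,2])/K[0,0],(uv[1]-K[1,2])/K[1,1]]);u=d.copy()
    for _ in range(20):u=d/(1+p["k1"]*(u@u))
    T=p["world_to_cam"];R=T[:3,:3]
    return -R.T@T[:3,3],R.T@np.r_[u,1]
def pix(n,uv,z,P=None):
    o,d=ray(n,uv,P);return o+d*(z-o[2])/d[2]
def proj(n,X,P=None):
    p=P or camera_params(n);c=(p["world_to_cam"]@np.r_[X,1])[:3];u=c[:2]/c[2];u=u*(1+p["k1"]*(u@u));return p["K"][:2,:2]@u+p["K"][:2,2]
E
python3 - <<'E'
from h import *
a=cv2.imread("pics/top.png")
c=a[180:320,165:395];cv2.imwrite("pics/topc.png",cv2.resize(c,None,fx=3.4,fy=3.4,interpolation=cv2.INTER_CUBIC))
hsv=cv2.cvtColor(a,cv2.COLOR_BGR2HSV)
m=cv2.inRange(hsv,(8,80,90),(25,255,255));m[:, :225]=0;m[:205]=0;m[290:]=0;m[:,395:]=0
n,l,st,ce=cv2.connectedComponentsWithStats(m)
for i in range(1,n):
    if st[i,4]>40:print(st[i],ce[i])
m=cv2.inRange(hsv,(8,60,40),(85,255,255));m[:,:165]=0;m[:,228:]=0;m[:215]=0;m[255:]=0
cs=cv2.findContours(m,0,2)[0];k=max(cs,key=cv2.contourArea);r=cv2.minAreaRect(k);print(r,cv2.boxPoints(r),[pix("top",q,43) for q in cv2.boxPoints(r)])
E
```

```text
[ 234  217  153   59 1903] [323.03941146 252.12926957]
((197.5, 237.0), (24.0, 45.0), 90.0) [[175. 225.]
 [220. 225.]
 [220. 249.]
 [175. 249.]] [array([552.07563946,  14.80351165,  43.        ]), array([551.01635452, -73.19256369,  43.        ]), array([504.96455644, -73.61101218,  43.        ]), array([505.72194756,  13.98931652,  43.        ])]
```

View pics/topc.png

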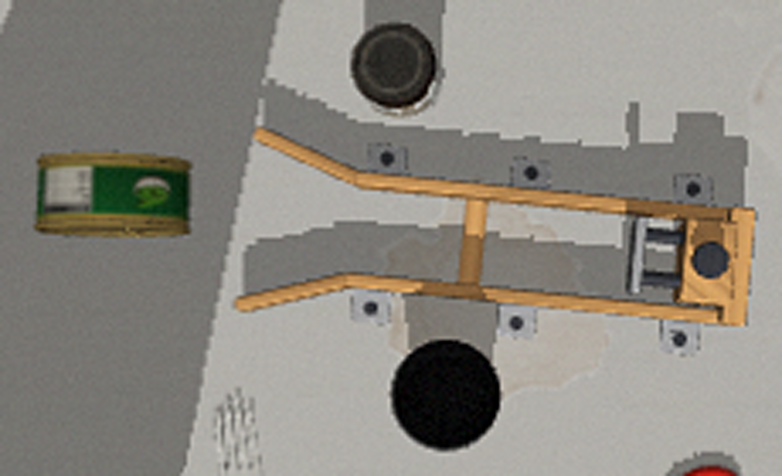

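The crop shows the tin aimed roughly at the mouth, the rack yawed a few degrees, the ridge at about crop (474,240) and the plate at (633,255). Next I'll fit the lane frame.

```bash
python3 - <<'E'
from h import *
a=cv2.imread("pics/top.png");hsv=cv2.cvtColor(a,cv2.COLOR_BGR2HSV)
m=cv2.inRange(hsv,(8,80,90),(25,255,255))
U=[];L=[]
for u in list(range(275,298))+list(range(312,345)):
    col=np.where(m[205:290,u])[0]+205
    top=[v for v in col if v<col.min()+8 and v-col.min()<6]; bot=[v for v in col if v>col.max()-6]
    U.append(pix("top",(u,np.mean(top)),28));L.append(pix("top",(u,np.mean(bot)),26))
U=np.array(U);L=np.array(L)
pu=np.polyfit(U[:,1],U[:,0],1);pl=np.polyfit(L[:,1],L[:,0],1);print(pu,pl)
for y in(-130,-300):print(y,np.polyval(pu,y),np.polyval(pl,y))
g=lambda x,y,z:pix("top",(x/3.4+165,y/3.4+180),z).round(1)
for n,q in dict(mU=(258,134,28),mL=(240,305,28),bU=(360,181,28),bL=(347,280,28),ridgeU=(478,200,4),ridgeL=(470,285,4),endU=(755,210,30),endL=(747,324,30),plate=(630,258,62),jar=(394,65,70),cup=(446,394,58)).items():print(n,g(*q))
for n,q in dict(a=(38,157,63-20),b=(190,155,43),c=(37,234,43),d=(190,236,43)).items():print(n,g(*q))
E
```

```text
[1.10581535e-01 5.55760141e+02] [1.12922935e-01 4.98927995e+02]
-130 541.3845417234835 484.24801362781363
-300 522.5856808085249 465.0511146034729
mU [ 563.3 -110.8   28. ]
mL [ 465.6 -100.9   28. ]
bU [ 535.6 -169.4   28. ]
bL [ 479.3 -161.9   28. ]
ridgeU [ 526.2 -235.6    4. ]
ridgeL [ 476.7 -230.6    4. ]
endU [ 516.7 -393.6   30. ]
endL [ 452.2 -387.8   30. ]
plate [ 488.6 -320.4   62. ]
jar [ 594.9 -192.7   70. ]
cup [ 415.7 -219.5   58. ]
a [549.8  12.4  43. ]
b [549.9 -74.9  43. ]
c [506.   12.3  43. ]
d [504.2 -75.3  43. ]
```

```bash
cat >> h.py <<'E'
from scipy.spatial.transform import Rotation as Ro
F=np.array([-.111,-.9938,0]);F/=np.linalg.norm(F);O=np.array([515.6,-104.5,0]);UP=np.array([0,0,1.]);Y=np.cross(F,UP)*-1
def Rt(deg):
    t=np.radians(deg);z=np.sin(t)*F-np.cos(t)*UP;y=np.array([-F[1],F[0],0]);return np.c_[np.cross(y,z),y,z]
def lane(p):
    d=np.asarray(p)-O;return np.array([d@F,d@np.array([-F[1],F[0],0]),d[2]])
def go(P,deg):
    s=observe();R=s["tool_rot"];rv=Ro.from_matrix(Rt(deg)@R.T).as_rotvec(degrees=True)/8
    print("shift",((np.array(P)-s["position"])/25).round(3),"rot",rv.round(3))
def st():
    s=observe();print("t",s["t"],"lane tcp",lane(s["position"]).round(1),"F",s["force"].round(2),"Ffwd",(s["force"]@F).round(2),"w",round(s["width"],1),"q",s["joint_pos"].round(2))
E
python3 - <<'E'
from h import *
print(tip_extent if not callable(tip_extent) else tip_extent())
go((534,60,150),26);print(lane((525,-31.5,43)),np.linalg.det(Rt(26)))
E
```

```text
22.0
shift [14.404 23.261 -4.109] rot [-2.673  2.151  8.004]
[-73.59229247   1.23874512  43.        ] 1.0000000000000002
```

```bash
python3 -m pendant '[[[3,4,0,0,0,0.8,0.82],[6,9,0,0,0,2,0.82],[9,14,0,-0.5,0.4,3,0.82],[12,19,0,-1,0.8,4,0.82],[14.4,23.3,0,-1.5,1.2,5,0.82],[14.4,23.3,0,-2.67,2.15,6.5,0.82],[14.4,23.3,-2,-2.67,2.15,8,0.82],[14.4,23.3,-4.1,-2.67,2.15,8,0.82],[14.4,23.3,-4.1,-2.67,2.15,8,0.82],[14.4,23.3,-4.1,-2.67,2.15,8,0.82],[14.4,23.3,-4.1,-2.67,2.15,8,0.82],[14.4,23.3,-4.1,-2.67,2.15,8,0.82]]]' 20; python3 - <<'E'
from h import *
st();go((534,60,150),26)
E
```

```text
t: 1.3
position: [482.8, -22.8, 177.9]
tool_rot: [[0.1, 0.994, -0.049], [0.893, -0.111, -0.436], [-0.438, 0.0, -0.899]]
force: [0.9, -1.2, 0.4]
width: 7.5
t 1.3 lane tcp [-77.5 -41.7 177.9] F [ 0.95 -1.16  0.44] Ffwd 1.04 w 7.5 q [ 0.02  0.25 -0.26  1.12 -0.45  1.72]
shift [ 2.048  3.312 -1.116] rot [-0.001  0.    -0.001]
```

```bash
python3 -m pendant '[[[1,1.6,-0.5,0,0,0,0.82],[2.05,3.3,-1.1,0,0,0,0.82],[2.05,3.3,-1.1,0,0,0,0.82],[2.05,3.3,-1.1,0,0,0,0.82]]]'; python3 - <<'E'
from h import *
st()
cv2.imwrite("pics/s2.png",np.hstack([camera("scene")[60:360,100:500,::-1],camera("wrist")[::2,::2][:240,:320,::-1].copy() if 0 else cv2.resize(camera("wrist")[:,:,::-1],(400,300))]))
E
```

```text
t: 1.7
position: [534.0, 60.7, 149.1]
tool_rot: [[0.097, 0.994, -0.05], [0.893, -0.109, -0.436], [-0.439, -0.003, -0.898]]
force: [-1.0, -0.1, -0.1]
width: 8.0
t 1.7 lane tcp [-166.2   -0.   149.1] F [-0.96 -0.09 -0.09] Ffwd 0.19 w 8.0 q [ 0.17  0.39 -0.13  1.19 -0.43  1.88]
```

View pics/s2.png

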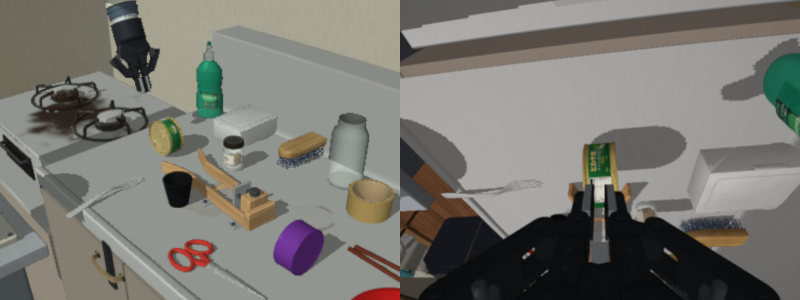

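```bash
python3 -m pendant '[[[0,-0.64,-1.5,0,0,0,0.82],[0,-0.64,-3,0,0,0,0.82],[0,-0.64,-4,0,0,0,0.82],[0,-0.64,-4.68,0,0,0,0.82],[0,-0.64,-4.68,0,0,0,0.82],[0,-0.64,-4.68,0,0,0,0.82]]]'; python3 - <<'E'
from h import *
st();go((534,44.5,32),26)
w=camera("wrist");cv2.imwrite("pics/w3.png",cv2.resize(w[:,:,::-1],(560,420)))
E
```

```text
t: 2.4
position: [533.5, 42.1, 34.7]
tool_rot: [[0.101, 0.994, -0.049], [0.893, -0.112, -0.436], [-0.439, 0.0, -0.899]]
force: [-0.0, 0.0, 0.0]
width: 8.1
t 2.4 lane tcp [-147.7    1.5   34.7] F [-0.04  0.03  0.04] Ffwd -0.03 w 8.1 q [ 0.14  0.49 -0.3   0.9  -0.44  1.85]
shift [ 0.021  0.095 -0.106] rot [0.003 0.002 0.01 ]
```

View pics/w3.png

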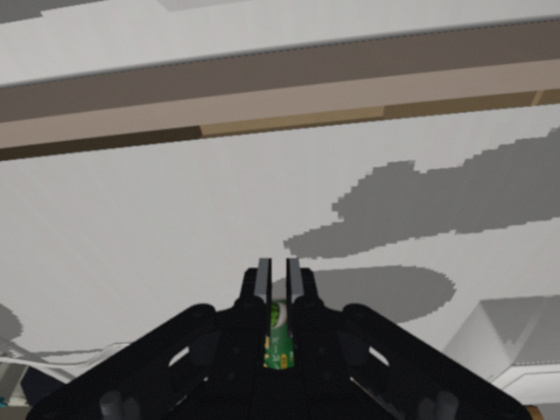

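```bash
python3 -m pendant '[[[-0.01,-0.1,-0.05,0,0,0,0.82],[-0.02,-0.2,-0.1,0,0,0,0.82],[-0.03,-0.3,-0.1,0,0,0,0.82],[-0.04,-0.4,-0.1,0,0,0,0.82],[-0.05,-0.5,-0.1,0,0,0,0.82],[-0.06,-0.57,-0.1,0,0,0,0.82],[-0.07,-0.64,-0.1,0,0,0,0.82],[-0.08,-0.71,-0.1,0,0,0,0.82],[-0.085,-0.78,-0.1,0,0,0,0.82],[-0.09,-0.85,-0.1,0,0,0,0.82],[-0.1,-0.92,-0.1,0,0,0,0.82],[-0.11,-1.0,-0.1,0,0,0,0.82]]]'; python3 - <<'E'
from h import *
st();go((534,44.5,32),26)
w=camera("scene");cv2.imwrite("pics/s4.png",cv2.resize(w[120:270,200:400,::-1],(800,600)))
w=camera("top");cv2.imwrite("pics/t4.png",w[:,:,::-1])
E
```

```text
t: 3.65
position: [531.1, 17.3, 32.5]
tool_rot: [[0.101, 0.994, -0.048], [0.893, -0.112, -0.436], [-0.438, 0.001, -0.899]]
force: [-0.9, 0.4, -0.1]
width: 7.9
t 3.65 lane tcp [-122.7    1.9   32.5] F [-0.94  0.39 -0.1 ] Ffwd -0.28 w 7.9 q [ 0.1   0.48 -0.33  0.86 -0.44  1.8 ]
shift [ 0.115  1.09  -0.019] rot [0.001 0.009 0.008]
```

View pics/s4.png

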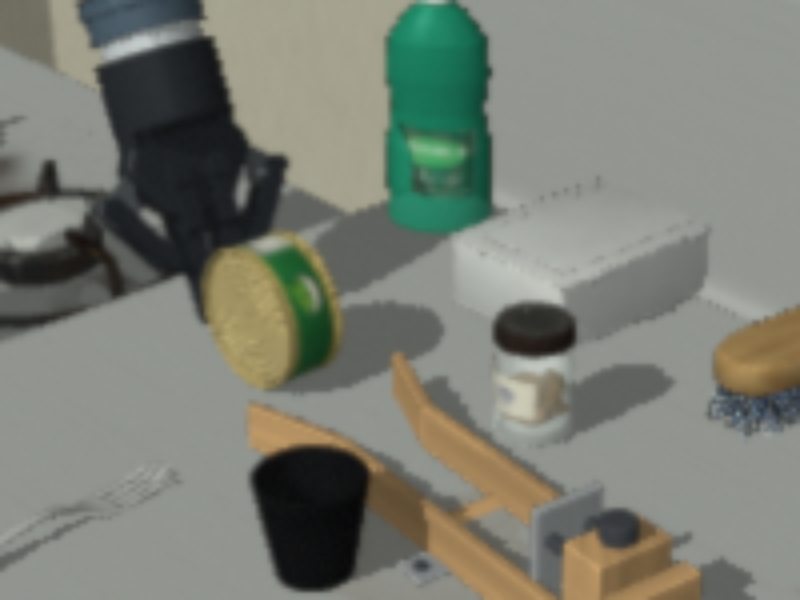

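The scene view shows the fingers at the lower rear of the tin (crop 205,285), the tin upright at (270,310) and the mouth ahead. I'll add a numeric tracker for the tin from the top view and keep rolling.

```bash
cat >> h.py <<'E'
def tin(a=None):
    a=camera("top")[:,:,::-1] if a is None else a
    h=cv2.cvtColor(np.ascontiguousarray(a),cv2.COLOR_BGR2HSV)
    m=cv2.inRange(h,(40,90,30),(80,255,255));m[:,:150]=0;m[:190]=0;m[300:]=0;m[:,400:]=0
    m=cv2.morphologyEx(m,cv2.MORPH_CLOSE,np.ones((5,5)))
    cs=cv2.findContours(m,0,2)[0]
    if not cs:print("no tin");return
    k=max(cs,key=cv2.contourArea);x,y,w,hh=cv2.boundingRect(k);r=cv2.minAreaRect(k)
    f=lane(pix("top",(x+w,y+hh/2),50))
    print("green box",x,y,w,hh,"angle",r[1],r[2],"front edge lane",f.round(1),"centre at z70",lane(pix("top",r[0],70)).round(1))
E
python3 - <<'E'
from h import *
tin(cv2.imread("pics/top.png"));tin(cv2.imread("pics/t4.png"))
E
python3 -m pendant '[[[-0.01,-0.1,0,0,0,0,0.82],[-0.02,-0.2,0,0,0,0,0.82],[-0.03,-0.3,0,0,0,0,0.82],[-0.04,-0.4,0,0,0,0,0.82],[-0.055,-0.5,0,0,0,0,0.82],[-0.065,-0.6,0,0,0,0,0.82],[-0.075,-0.7,0,0,0,0,0.82],[-0.085,-0.8,0,0,0,0,0.82],[-0.095,-0.9,0,0,0,0,0.82],[-0.105,-1.0,0,0,0,0,0.82],[-0.12,-1.1,0,0,0,0,0.82],[-0.13,-1.2,0,0,0,0,0.82]]]'; python3 - <<'E'
from h import *
st();tin();go((534,44.5,32),26)
E
```

```text
green box 192 229 28 15 angle (14.0, 27.0) 90.0 front edge lane [-30.7   9.3  50. ] centre at z70 [-53.3   6.1  70. ]
green box 201 229 24 16 angle (23.21673583984375, 14.250570297241211) 4.969740867614746 front edge lane [-21.1   9.3  50. ] centre at z70 [-39.2   7.7  70. ]
t: 4.95
position: [527.8, -13.0, 32.5]
tool_rot: [[0.102, 0.994, -0.048], [0.893, -0.112, -0.436], [-0.438, 0.001, -0.899]]
force: [0.2, -0.2, 0.3]
width: 7.5
t 4.95 lane tcp [-92.2   2.   32.5] F [ 0.24 -0.2   0.33] Ffwd 0.17 w 7.5 q [ 0.04  0.46 -0.36  0.82 -0.45  1.74]
green box 196 229 19 15 angle (13.701094627380371, 18.027755737304688) 86.8201675415039 front edge lane [-40.3   8.3  50. ] centre at z70 [-55.    6.6  70. ]
shift [ 0.251  2.313 -0.021] rot [0.002 0.008 0.011]
```

```bash
python3 - <<'E'
from h import *
a=camera("top")[180:320,165:395,::-1];cv2.imwrite("pics/t5.png",cv2.resize(a,None,fx=3.4,fy=3.4,interpolation=cv2.INTER_CUBIC))
E
```

```text
(no output)
```

View pics/t5.png

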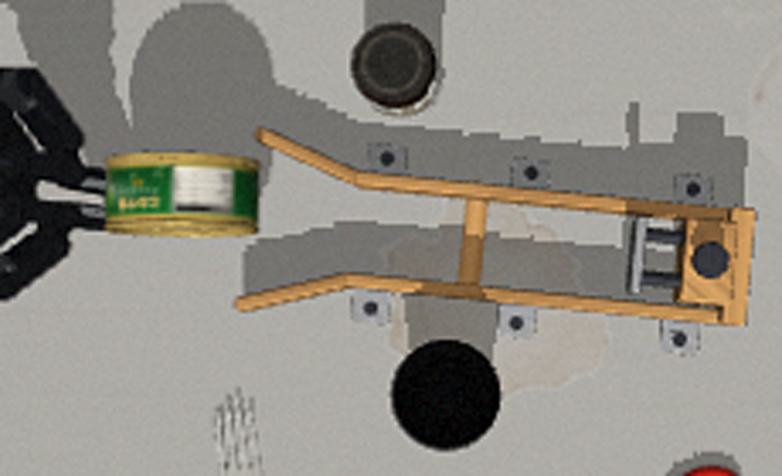

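The tin has rolled: its centre is now at crop (182,195), the fingers are at the rear, and the mouth is at x≈250. Its heading may still lag the lane, so I'll measure that.

```bash
cat >> h.py <<'E'
def tin2(lo,hi,a=None):
    # columns lo..hi of top picture: tin's far/near edges by saturation against grey
    a=camera("top")[:,:,::-1] if a is None else a
    h=cv2.cvtColor(np.ascontiguousarray(a),cv2.COLOR_BGR2HSV)
    U=[];L=[]
    for u in range(lo,hi):
        c=np.where((h[215:265,u,1]>60))[0]+215
        U.append(pix("top",(u,c.min()-.5),84));L.append(pix("top",(u,c.max()+.5),43))
    for n,E in(("far",U),("near",L)):
        E=np.array([lane(e) for e in E]);p=np.polyfit(E[:,0],E[:,1],1);print(n,"lane y",E[:,1].mean().round(1),"yaw vs lane deg",np.degrees(p[0]).round(1))
E
python3 - <<'E'
from h import *
tin2(182,206,cv2.imread("pics/top.png"));tin2(201,236)
E
```

```text
far lane y 24.0 yaw vs lane deg 5.7
near lane y -19.7 yaw vs lane deg 3.0
far lane y 28.3 yaw vs lane deg 4.7
near lane y -14.9 yaw vs lane deg 4.2
```

```bash
python3 -m pendant '[[[0.04,0.32,0,0,0,0,0.82],[0.31,0.29,0,0,0,-1,0.82],[0.31,0.29,0,0,0,-1,0.82],[0.3,0.19,0,0,0,-1,0.82],[0.29,0.09,0,0,0,-1,0.82],[0.28,-0.01,0,0,0,-1,0.82],[0.27,-0.1,0,0,0,-1,0.82],[0.26,-0.2,0,0,0,-1,0.82],[0.25,-0.3,0,0,0,-1,0.82],[0.24,-0.4,0,0,0,-1,0.82],[0.23,-0.5,0,0,0,-1,0.82],[0.22,-0.57,0,0,0,-1,0.82]]]'; python3 - <<'E'
from h import *
st();a=camera("top")[:,:,::-1];cv2.imwrite("pics/t6.png",a);tin(a);tin2(210,236,a);go((0,0,0),26)
E
```

```text
t: 6.3
position: [533.3, -27.5, 32.5]
tool_rot: [[0.225, 0.968, -0.108], [0.87, -0.25, -0.425], [-0.438, 0.001, -0.899]]
force: [-0.1, 0.9, -0.1]
width: 7.6
t 6.3 lane tcp [-78.5   9.   32.5] F [-0.13  0.9  -0.15] Ffwd -0.88 w 7.6 q [ 0.01  0.49 -0.3   0.9  -0.44  1.86]
green box 204 229 27 14 angle (13.0, 26.0) 90.0 front edge lane [-9.9 12.4 50. ] centre at z70 [-31.9   9.2  70. ]
far lane y 29.3 yaw vs lane deg 5.7
near lane y -13.9 yaw vs lane deg 3.3
shift [-21.33    1.106  -1.302] rot [0.003 0.009 1.013]
```

```bash
python3 -m pendant '[[[-0.01,-0.1,0,0,0,0,0.82],[-0.02,-0.2,0,0,0,0,0.82],[-0.03,-0.3,0,0,0,0,0.82],[-0.04,-0.4,0,0,0,0,0.82],[-0.055,-0.5,0,0,0,0,0.82],[-0.065,-0.6,0,0,0,0,0.82],[-0.065,-0.6,0,0,0,0,0.82]]]'; python3 - <<'E'
from h import *
st();a=camera("top")[:,:,::-1];cv2.imwrite("pics/t7.png",a);tin(a);tin2(216,234,a)
b=camera("scene")[150:300,200:400,::-1]
cv2.imwrite("pics/t7c.png",np.vstack([cv2.resize(a[190:290,180:380],(600,300)),cv2.resize(b,(400,300)).copy() if 0 else cv2.resize(b,(600,300))]))
E
```

```text
t: 7.05
position: [531.5, -43.0, 32.6]
tool_rot: [[0.226, 0.968, -0.109], [0.87, -0.25, -0.425], [-0.439, 0.001, -0.899]]
force: [0.0, -0.1, 0.3]
width: 7.4
t 7.05 lane tcp [-62.9   9.   32.6] F [ 0.01 -0.06  0.26] Ffwd 0.06 w 7.4 q [-0.02  0.49 -0.32  0.88 -0.44  1.83]
green box 215 229 34 15 angle (14.0, 33.0) 90.0 front edge lane [24.4 14.9 50. ] centre at z70 [-4.8 11.  70. ]
far lane y 29.7 yaw vs lane deg 5.7
near lane y -13.1 yaw vs lane deg 1.1
```

View pics/t7c.png

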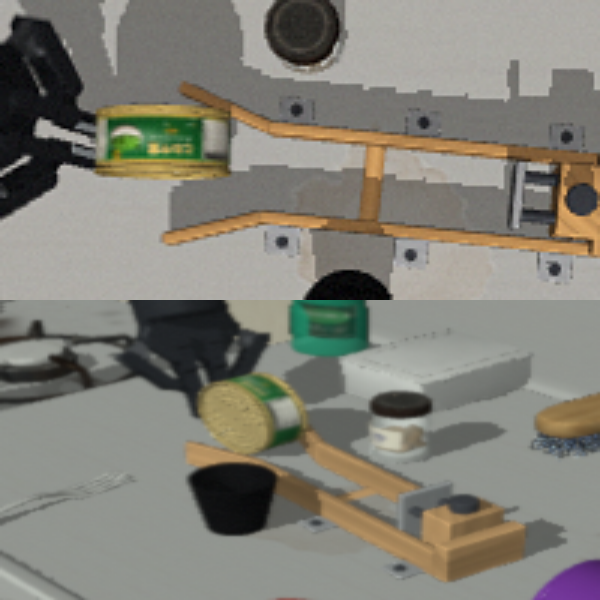

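The top crop shows the tin centred at (163,142) and entering the mouth. It hugs the far rail with about 5° of yaw, because free rolling gives no steering moment. I'll push on gently on its far side so that the flare turns it, watching the force.

```bash
python3 -m pendant '[[[-0.01,-0.08,0,0,0,0,0.82],[-0.02,-0.16,0,0,0,0,0.82],[-0.03,-0.24,0,0,0,0,0.82],[-0.04,-0.32,0,0,0,0,0.82],[-0.05,-0.4,0,0,0,0,0.82],[-0.06,-0.48,0,0,0,0,0.82],[-0.07,-0.56,0,0,0,0,0.82],[-0.08,-0.64,0,0,0,0,0.82],[-0.09,-0.72,0,0,0,0,0.82],[-0.1,-0.8,0,0,0,0,0.82]]]'; python3 - <<'E'
from h import *
st();a=camera("top")[:,:,::-1];cv2.imwrite("pics/t8.png",a);tin(a)
E
```

```text
t: 8.15
position: [529.1, -62.9, 32.6]
tool_rot: [[0.225, 0.968, -0.109], [0.87, -0.25, -0.425], [-0.439, 0.001, -0.899]]
force: [0.1, 0.6, 0.8]
width: 7.6
t 8.15 lane tcp [-42.8   8.8  32.6] F [0.1  0.62 0.83] Ffwd -0.62 w 7.6 q [-0.06  0.48 -0.33  0.86 -0.44  1.79]
green box 231 229 32 20 angle (31.126943588256836, 14.374124526977539) 9.782407760620117 front edge lane [51.3 12.8 50. ] centre at z70 [24.2  9.4 70. ]
```

```bash
python3 - <<'E'
from h import *
a=cv2.imread("pics/t8.png");b=camera("scene")[150:300,200:400,::-1]
cv2.imwrite("pics/t8c.png",np.vstack([cv2.resize(a[200:280,200:360],(600,300),interpolation=cv2.INTER_CUBIC),cv2.resize(b,(400,300)).copy() if 0 else cv2.resize(b,(600,300))]))
E
```

```text
(no output)
```

View pics/t8c.png

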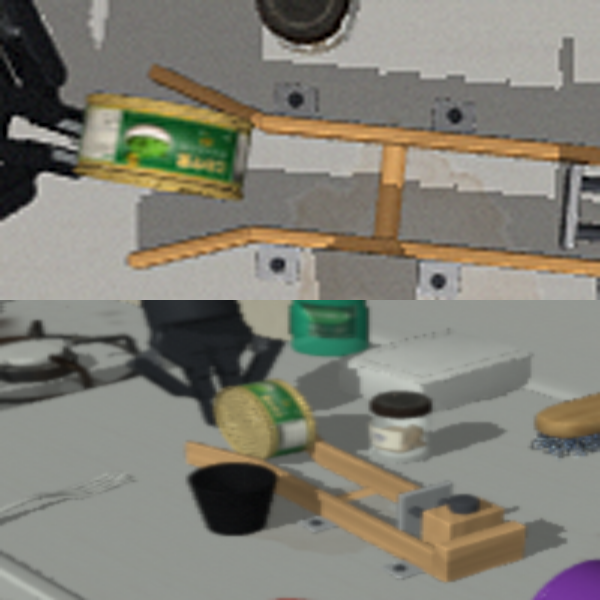

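The tin has turned on the flare to about 10° in the image against 5° for the lane, so it now heads slightly to the near side. It is upright and touching the far rail. I'll continue, bringing the tool back to the centre line.

```bash
python3 -m pendant '[[[-0.02,-0.08,0,0,0,0,0.82],[-0.04,-0.16,0,0,0,0.05,0.82],[-0.06,-0.24,0,0,0,0.1,0.82],[-0.08,-0.32,0,0,0,0.15,0.82],[-0.1,-0.4,0,0,0,0.2,0.82],[-0.12,-0.48,0,0,0,0.25,0.82],[-0.14,-0.56,0,0,0,0.3,0.82],[-0.16,-0.64,0,0,0,0.35,0.82],[-0.18,-0.72,0,0,0,0.4,0.82],[-0.2,-0.8,0,0,0,0.45,0.82]]]'; python3 - <<'E'
from h import *
st();a=camera("top")[:,:,::-1];cv2.imwrite("pics/t9.png",a);tin(a);go((0,0,0),26)
E
```

```text
t: 9.25
position: [523.9, -83.2, 32.6]
tool_rot: [[0.17, 0.982, -0.082], [0.882, -0.189, -0.431], [-0.439, 0.001, -0.899]]
force: [-0.0, 0.5, 0.1]
width: 7.7
t 9.25 lane tcp [-22.1   5.9  32.6] F [-0.05  0.54  0.09] Ffwd -0.53 w 7.7 q [-0.09  0.45 -0.38  0.79 -0.45  1.68]
green box 248 233 29 20 angle (26.683330535888672, 14.391009330749512) 12.994616508483887 front edge lane [78.5  8.  50. ] centre at z70 [54.   5.8 70. ]
shift [-20.953   3.336  -1.304] rot [0.005 0.008 0.561]
```

```bash
python3 -m pendant '[[[-0.03,-0.08,0,0,0,0.1,0.82],[-0.06,-0.16,0,0,0,0.2,0.82],[-0.09,-0.24,0,0,0,0.3,0.82],[-0.11,-0.32,0,0,0,0.4,0.82],[-0.13,-0.4,0,0,0,0.5,0.82],[-0.15,-0.48,0,0,0,0.56,0.82],[-0.17,-0.55,0,0,0,0.56,0.82],[-0.19,-0.63,0,0,0,0.56,0.82],[-0.2,-0.71,0,0,0,0.56,0.82],[-0.21,-0.78,0,0,0,0.56,0.82]]]'; python3 - <<'E'
from h import *
st();a=camera("top")[:,:,::-1];cv2.imwrite("pics/t10.png",a);tin(a);go((0,0,0),26)
b=camera("scene")[150:300,200:400,::-1]
cv2.imwrite("pics/t10c.png",np.vstack([cv2.resize(a[200:280,220:380],(600,300),interpolation=cv2.INTER_CUBIC),cv2.resize(b,(600,300))]))
E
```

```text
t: 10.3
position: [518.6, -103.1, 32.6]
tool_rot: [[0.1, 0.994, -0.048], [0.893, -0.111, -0.436], [-0.439, 0.001, -0.899]]
force: [-0.1, 0.4, -0.4]
width: 7.9
t 10.3 lane tcp [-1.7  2.8 32.6] F [-0.08  0.36 -0.42] Ffwd -0.35 w 7.9 q [-0.13  0.42 -0.43  0.71 -0.45  1.55]
green box 242 232 15 16 angle (12.879753112792969, 14.221394538879395) 10.304845809936523 front edge lane [40.2  9.8 50. ] centre at z70 [28.1  8.6 70. ]
shift [-20.743   4.131  -1.304] rot [0.005 0.008 0.002]
```

View pics/t10c.png

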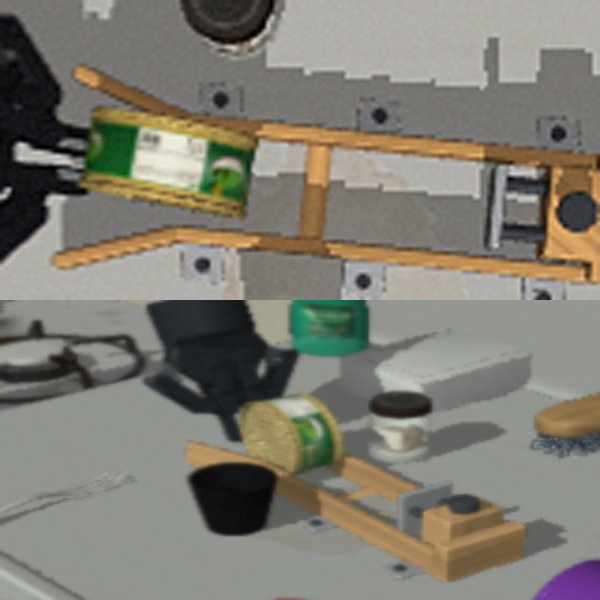

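The tin is upright, inside the throat at crop (165,160), and about 3° off the lane axis. I'll continue towards the ridge.

```bash
python3 -m pendant '[[[-0.02,-0.08,0,0,0,0,0.82],[-0.05,-0.18,0,0,0,0,0.82],[-0.08,-0.28,0,0,0,0,0.82],[-0.1,-0.38,0,0,0,0,0.82],[-0.12,-0.48,0,0,0,0,0.82],[-0.14,-0.58,0,0,0,0,0.82],[-0.16,-0.68,0,0,0,0,0.82],[-0.175,-0.78,0,0,0,0,0.82],[-0.19,-0.88,0,0,0,0,0.82],[-0.2,-0.98,0,0,0,0,0.82],[-0.21,-1.08,0,0,0,0,0.82],[-0.22,-1.18,0,0,0,0,0.82]]]'; python3 - <<'E'
from h import *
st();go((0,0,0),26)
E
```

```text
t: 11.6
position: [513.1, -132.9, 32.6]
tool_rot: [[0.101, 0.994, -0.048], [0.893, -0.111, -0.436], [-0.439, 0.001, -0.899]]
force: [-0.1, -0.6, -0.8]
width: 7.9
t 11.6 lane tcp [28.5  0.6 32.6] F [-0.11 -0.55 -0.77] Ffwd 0.56 w 7.9 q [-0.19  0.41 -0.45  0.67 -0.45  1.49]
shift [-20.523   5.315  -1.304] rot [0.005 0.008 0.003]
```

```bash
python3 -m pendant '[[[-0.01,-0.1,0,0,0,0,0.82],[-0.02,-0.2,0,0,0,0,0.82],[-0.03,-0.3,0,0,0,0,0.82],[-0.045,-0.4,0,0,0,0,0.82],[-0.055,-0.5,0,0,0,0,0.82],[-0.065,-0.6,0,0,0,0,0.82],[-0.08,-0.7,0,0,0,0,0.82],[-0.09,-0.8,0,0,0,0,0.82],[-0.1,-0.9,0,0,0,0,0.82],[-0.11,-1.0,0,0,0,0,0.82],[-0.12,-1.1,0,0,0,0,0.82],[-0.13,-1.2,0,0,0,0,0.82]]]'; python3 - <<'E'
from h import *
st();a=camera("top")[:,:,::-1];cv2.imwrite("pics/t11.png",a);tin(a)
E
```

```text
t: 12.8
position: [509.8, -162.9, 32.5]
tool_rot: [[0.1, 0.994, -0.048], [0.893, -0.111, -0.436], [-0.439, 0.001, -0.899]]
force: [0.3, 1.5, 0.3]
width: 7.8
t 12.8 lane tcp [58.7  0.7 32.5] F [0.31 1.48 0.33] Ffwd -1.51 w 7.8 q [-0.24  0.41 -0.46  0.64 -0.45  1.42]
green box 273 239 43 20 angle (41.64200973510742, 14.400544166564941) 8.972626686096191 front edge lane [152.8   4.2  50. ] centre at z70 [112.1   0.5  70. ]
```

```bash
python3 -m pendant '[[[-0.005,-0.06,0,0,0,0,0.82],[-0.01,-0.12,0,0,0,0,0.82],[-0.02,-0.18,0,0,0,0,0.82],[-0.03,-0.24,0,0,0,0,0.82],[-0.035,-0.3,0,0,0,0,0.82],[-0.04,-0.36,0,0,0,0,0.82]]]'; python3 - <<'E'
from h import *
st()
E
python3 -m pendant '[[[-0.005,-0.06,0,0,0,0,0.82],[-0.01,-0.12,0,0,0,0,0.82],[-0.02,-0.18,0,0,0,0,0.82],[-0.03,-0.24,0,0,0,0,0.82],[-0.035,-0.3,0,0,0,0,0.82],[-0.04,-0.36,0,0,0,0,0.82]]]'; python3 - <<'E'
from h import *
st();a=camera("top")[:,:,::-1];cv2.imwrite("pics/t12.png",a);tin(a)
E
```

```text
t: 13.45
position: [508.7, -172.5, 32.6]
tool_rot: [[0.101, 0.994, -0.048], [0.893, -0.112, -0.437], [-0.439, 0.001, -0.898]]
force: [0.3, 0.9, -0.4]
width: 7.9
t 13.45 lane tcp [68.3  0.7 32.6] F [ 0.31  0.85 -0.42] Ffwd -0.88 w 7.9 q [-0.26  0.41 -0.46  0.63 -0.45  1.4 ]
t: 14.05
position: [507.7, -181.7, 32.6]
tool_rot: [[0.101, 0.994, -0.048], [0.893, -0.112, -0.437], [-0.439, 0.001, -0.898]]
force: [0.0, 0.7, -0.3]
width: 7.8
t 14.05 lane tcp [77.6  0.7 32.6] F [ 0.02  0.67 -0.26] Ffwd -0.67 w 7.8 q [-0.28  0.4  -0.47  0.62 -0.45  1.38]
green box 285 240 45 21 angle (43.894527435302734, 14.960308074951172) 9.462322235107422 front edge lane [179.3   4.   50. ] centre at z70 [137.8   1.1  70. ]
```

```bash
python3 -m pendant '[[[-0.005,-0.06,0,0,0,0,0.82],[-0.01,-0.12,0,0,0,0,0.82],[-0.02,-0.18,0,0,0,0,0.82],[-0.03,-0.24,0,0,0,0,0.82],[-0.035,-0.3,0,0,0,0,0.82],[-0.04,-0.36,0,0,0,0,0.82],[-0.05,-0.42,0,0,0,0,0.82],[-0.055,-0.48,0,0,0,0,0.82]]]'; python3 - <<'E'
from h import *
st();a=camera("top")[:,:,::-1];cv2.imwrite("pics/t13.png",a);tin(a)
b=camera("scene")[150:300,230:430,::-1]
cv2.imwrite("pics/t13c.png",np.vstack([cv2.resize(a[200:280,240:400],(600,300),interpolation=cv2.INTER_CUBIC),cv2.resize(b,(600,300))]))
E
```

```text
t: 14.9
position: [506.4, -194.0, 32.7]
tool_rot: [[0.101, 0.994, -0.048], [0.893, -0.112, -0.437], [-0.439, 0.001, -0.898]]
force: [0.3, -0.8, 0.1]
width: 7.7
t 14.9 lane tcp [89.9  0.8 32.7] F [ 0.26 -0.84  0.06] Ffwd 0.81 w 7.7 q [-0.3   0.4  -0.47  0.6  -0.45  1.36]
green box 315 245 35 17 angle (34.05703353881836, 14.276432991027832) 3.945185899734497 front edge lane [217.2   2.2  50. ] centre at z70 [184.   -1.4  70. ]
```

View pics/t13c.png

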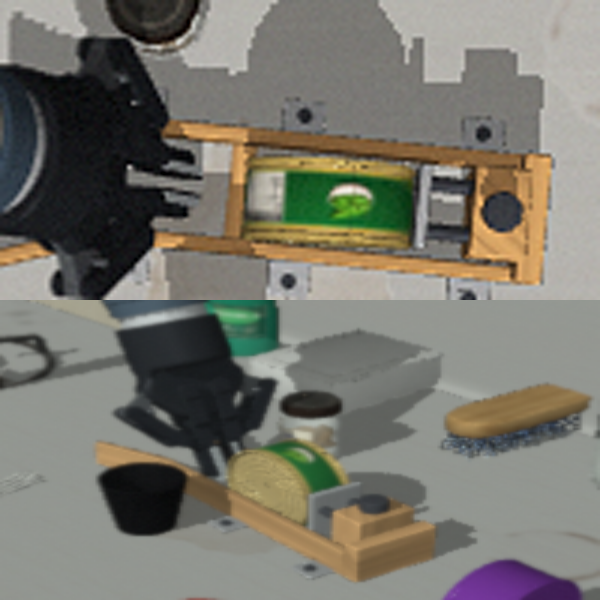

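The tin has rolled over the ridge and stands on its rim at crop (330,205), just before the plate at (418,205), with the fingers about 25 mm behind. For pressing I'll make the fingers nearly upright at 8°, so the push doesn't lift the tin.

```bash
python3 - <<'E'
from h import *
p=O+90*F+0.*np.array([-F[1],F[0],0]);go((p[0],p[1],45.8),8)
E
```

```text
shift [-0.031  0.002  0.525] rot [ 2.245 -0.242  0.008]
```

```bash
python3 -m pendant '[[[-0.03,0,0.25,0.5,-0.05,0,0.82],[-0.03,0,0.53,1.2,-0.12,0,0.82],[-0.03,0,0.53,2.0,-0.2,0,0.82],[-0.03,0,0.53,2.25,-0.24,0,0.82],[-0.03,0,0.53,2.25,-0.24,0,0.82],[-0.03,0,0.53,2.25,-0.24,0,0.82],[-0.03,0,0.53,2.25,-0.24,0,0.82]]]'; python3 - <<'E'
from h import *
st();a=camera("top")[:,:,::-1];cv2.imwrite("pics/t14.png",a);tin(a);st()
E
```

```text
t: 15.7
position: [505.4, -193.5, 45.7]
tool_rot: [[0.11, 0.994, -0.017], [0.984, -0.111, -0.138], [-0.139, -0.001, -0.99]]
force: [-1.3, 0.8, -0.1]
width: 7.7
t 15.7 lane tcp [89.6 -0.3 45.7] F [-1.26  0.83 -0.1 ] Ffwd -0.68 w 7.7 q [-0.45  0.37 -0.39  0.76 -0.13  1.23]
green box 315 246 35 16 angle (34.05703353881836, 14.276432991027832) 3.945185899734497 front edge lane [217.3   1.3  50. ] centre at z70 [184.   -1.4  70. ]
t 15.75 lane tcp [89.5 -0.2 45.7] F [ 0.4  -0.15 -0.13] Ffwd 0.11 w 7.6 q [-0.45  0.37 -0.39  0.76 -0.13  1.23]
```

```bash
python3 -m pendant '[[[-0.007,-0.06,0,0,0,0,0.82],[-0.013,-0.12,0,0,0,0,0.82],[-0.02,-0.18,0,0,0,0,0.82],[-0.027,-0.24,0,0,0,0,0.82],[-0.033,-0.3,0,0,0,0,0.82],[-0.04,-0.36,0,0,0,0,0.82],[-0.047,-0.42,0,0,0,0,0.82],[-0.053,-0.48,0,0,0,0,0.82]]]'; python3 - <<'E'
from h import *
st()
E
python3 -m pendant '[[[-0.004,-0.04,0,0,0,0,0.82],[-0.009,-0.08,0,0,0,0,0.82],[-0.013,-0.12,0,0,0,0,0.82],[-0.013,-0.12,0,0,0,0,0.82]]]'|grep -E "pos|force"
python3 - <<'E'
from h import *
st()
E
```

```text
t: 16.55
position: [504.1, -205.6, 45.7]
tool_rot: [[0.11, 0.994, -0.017], [0.984, -0.111, -0.138], [-0.139, -0.001, -0.99]]
force: [0.1, 0.1, 0.8]
width: 7.5
t 16.55 lane tcp [101.7  -0.2  45.7] F [0.12 0.11 0.82] Ffwd -0.12 w 7.5 q [-0.48  0.38 -0.38  0.76 -0.13  1.2 ]
position: [503.8, -208.7, 45.7]
force: [-0.2, 0.5, 0.6]
t 16.95 lane tcp [104.8  -0.2  45.7] F [-0.21  0.49  0.61] Ffwd -0.46 w 7.5 q [-0.48  0.38 -0.38  0.76 -0.13  1.2 ]
```

```bash
python3 -m pendant '[[[-0.004,-0.04,0,0,0,0,0.82],[-0.009,-0.08,0,0,0,0,0.82],[-0.013,-0.12,0,0,0,0,0.82],[-0.013,-0.12,0,0,0,0,0.82]]]'|grep -E "pos|force"
python3 -m pendant '[[[-0.004,-0.04,0,0,0,0,0.82],[-0.009,-0.08,0,0,0,0,0.82],[-0.009,-0.08,0,0,0,0,0.82]]]'|grep -E "pos|force"
python3 - <<'E'
from h import *
st()
E
```

```text
position: [503.5, -211.8, 45.7]
force: [0.2, 0.7, -0.5]
position: [503.3, -213.9, 45.7]
force: [-0.3, 0.7, 0.2]
t 17.65 lane tcp [ 1.101e+02 -1.000e-01  4.570e+01] F [-0.3   0.69  0.24] Ffwd -0.65 w 7.6 q [-0.49  0.38 -0.38  0.76 -0.13  1.19]
```

```bash
python3 -m pendant '[[[-0.004,-0.04,0,0,0,0,0.82],[-0.009,-0.08,0,0,0,0,0.82],[-0.013,-0.12,0,0,0,0,0.82],[-0.013,-0.12,0,0,0,0,0.82]]]'|grep -E "pos|force"
python3 -m pendant '[[[-0.004,-0.04,0,0,0,0,0.82],[-0.009,-0.08,0,0,0,0,0.82],[-0.009,-0.08,0,0,0,0,0.82]]]'|grep -E "pos|force"
python3 - <<'E'
from h import *
st();tin()
E
```

```text
position: [502.9, -217.1, 45.7]
force: [0.2, -0.3, -1.1]
position: [502.7, -219.2, 45.7]
force: [-0.1, -0.2, -0.3]
t 18.35 lane tcp [ 1.154e+02 -1.000e-01  4.570e+01] F [-0.07 -0.22 -0.32] Ffwd 0.23 w 7.6 q [-0.5   0.38 -0.38  0.76 -0.13  1.18]
green box 315 246 35 16 angle (34.12583541870117, 14.276432991027832) 3.945185899734497 front edge lane [217.3   1.3  50. ] centre at z70 [184.   -1.4  70. ]
```

```bash
python3 -m pendant '[[[-0.004,-0.04,0,0,0,0,0.82],[-0.009,-0.08,0,0,0,0,0.82],[-0.009,-0.08,0,0,0,0,0.82]]]'|grep -E "pos|force"
python3 -m pendant '[[[-0.004,-0.04,0,0,0,0,0.82],[-0.009,-0.08,0,0,0,0,0.82],[-0.009,-0.08,0,0,0,0,0.82]]]'|grep -E "pos|force"
python3 - <<'E'
from h import *
st();tin()
E
```

```text
position: [502.5, -221.3, 45.7]
force: [0.0, 1.0, 0.8]
position: [502.4, -222.8, 45.7]
force: [1.0, 4.1, 0.9]
t 19.0 lane tcp [119.1  -0.   45.7] F [0.99 4.07 0.92] Ffwd -4.16 w 7.6 q [-0.51  0.38 -0.38  0.76 -0.13  1.17]
green box 315 245 36 18 angle (34.13209915161133, 14.707564353942871) 5.04245138168335 front edge lane [219.2   1.5  50. ] centre at z70 [184.4  -1.6  70. ]
```

```bash
for i in 1; do python3 -m pendant '[[[-0.004,-0.04,0,0,0,0,0.82],[-0.009,-0.08,0,0,0,0,0.82],[-0.009,-0.08,0,0,0,0,0.82]]]'|grep -E "pos|force"; done
python3 - <<'E'
from h import *
st()
E
```

```text
position: [502.5, -224.1, 45.7]
force: [3.1, 7.2, 2.2]
t 19.35 lane tcp [120.3   0.2  45.7] F [3.1  7.21 2.25] Ffwd -7.51 w 7.2 q [-0.51  0.38 -0.37  0.76 -0.13  1.17]
```

```bash
python3 -m pendant '[[[-0.004,-0.04,0,0,0,0,0.82],[-0.009,-0.08,0,0,0,0,0.82],[-0.013,-0.1,0,0,0,0,0.82],[-0.013,-0.1,0,0,0,0,0.82]]]'|grep -E "pos|force"
python3 - <<'E'
from h import *
st();a=camera("top")[:,:,::-1];cv2.imwrite("pics/t16.png",a);tin(a)
E
```

```text
position: [502.6, -225.4, 45.7]
force: [2.8, 8.9, 2.8]
t 19.75 lane tcp [121.6   0.5  45.7] F [2.82 8.94 2.77] Ffwd -9.19 w 7.7 q [-0.51  0.38 -0.37  0.76 -0.12  1.16]
green box 317 245 35 18 angle (33.76983642578125, 14.666791915893555) 5.19442892074585 front edge lane [221.    1.7  50. ] centre at z70 [186.6  -1.4  70. ]
```

```bash
python3 -m pendant '[[[-0.005,-0.05,0,0,0,0,0.82],[-0.01,-0.08,0,0,0,0,0.82],[-0.015,-0.11,0,0,0,0,0.82],[-0.018,-0.14,0,0,0,0,0.82],[-0.02,-0.155,0,0,0,0,0.82]]]'|grep -E "pos|force"
python3 - <<'E'
from h import *
st();a=camera("top")[:,:,::-1];cv2.imwrite("pics/t17.png",a);tin(a);st()
E
```

```text
position: [502.7, -227.6, 45.7]
force: [4.4, 12.0, 3.5]
t 20.3 lane tcp [123.8   0.8  45.7] F [ 4.39 12.03  3.52] Ffwd -12.44 w 7.8 q [-0.52  0.38 -0.37  0.76 -0.12  1.16]
green box 318 245 35 18 angle (33.679298400878906, 14.576254844665527) 5.19442892074585 front edge lane [222.9   1.9  50. ] centre at z70 [188.5  -1.3  70. ]
t 20.35 lane tcp [123.8   0.8  45.7] F [ 4.77 12.22  2.69] Ffwd -12.68 w 7.2 q [-0.52  0.38 -0.37  0.76 -0.12  1.16]
```

The plate has given about 4.5–5 mm by both tool travel and camera, at 12.5 N. I'll hold there for about a second.

```bash
python3 -m pendant '[[[-0.015,-0.072,0,0,0,0,0.82],[-0.015,-0.072,0,0,0,0,0.82],[-0.015,-0.072,0,0,0,0,0.82],[-0.015,-0.072,0,0,0,0,0.82],[-0.015,-0.072,0,0,0,0,0.82],[-0.015,-0.072,0,0,0,0,0.82],[-0.015,-0.072,0,0,0,0,0.82],[-0.015,-0.072,0,0,0,0,0.82],[-0.015,-0.072,0,0,0,0,0.82],[-0.015,-0.072,0,0,0,0,0.82]]]'|grep -E "pos|force"
python3 - <<'E'
from h import *
st();a=camera("top")[:,:,::-1];cv2.imwrite("pics/t18.png",a);tin(a)
E
```

```text
position: [502.8, -227.7, 45.7]
force: [3.7, 11.8, 4.2]
t 21.35 lane tcp [123.8   0.9  45.7] F [ 3.75 11.82  4.21] Ffwd -12.16 w 7.7 q [-0.52  0.38 -0.37  0.76 -0.12  1.15]
green box 318 245 35 18 angle (33.69599533081055, 14.623377799987793) 5.355824947357178 front edge lane [222.9   1.9  50. ] centre at z70 [188.5  -1.1  70. ]
```

```bash
python3 -m pendant '[[[-0.01,-0.04,0,0,0,0,0.82],[-0.005,0,0,0,0,0,0.82],[0,0.03,0,0,0,0,0.82],[0,0.06,0,0,0,0,0.82],[0,0.09,0,0,0,0,0.82],[0,0.12,0,0,0,0,0.82],[0,0.15,0,0,0,0,0.82],[0,0.18,0,0,0,0,0.82],[0,0.21,0,0,0,0,0.82],[0,0.24,0,0,0,0,0.82],[0,0.26,0,0,0,0,0.82],[0,0.28,0,0,0,0,0.82]]]'|grep -E "pos|force"
python3 - <<'E'
from h import *
st();a=camera("top")[:,:,::-1];tin(a)
E
python3 -m pendant '[[[0.005,0.04,0,0,0,0,0.82],[0.01,0.08,0,0,0,0,0.82],[0.01,0.12,0,0,0,0,0.82],[0.02,0.16,0,0,0,0,0.82],[0.02,0.16,0,0,0,0,0.82],[0.02,0.16,0,0,0,0,0.82]]]'|grep -E "pos|force"
python3 - <<'E'
from h import *
st();a=camera("top")[:,:,::-1];tin(a)
E
```

```text
position: [502.7, -220.9, 45.8]
force: [0.0, -0.1, -0.2]
t 22.6 lane tcp [1.171e+02 1.000e-01 4.580e+01] F [ 0.02 -0.13 -0.2 ] Ffwd 0.13 w 7.5 q [-0.51  0.38 -0.38  0.76 -0.12  1.17]
green box 315 245 35 17 angle (34.128719329833984, 14.404979705810547) 4.23639440536499 front edge lane [217.2   2.2  50. ] centre at z70 [184.   -1.3  70. ]
position: [503.2, -216.7, 45.8]
force: [0.9, -0.6, -1.7]
t 23.25 lane tcp [112.9   0.2  45.8] F [ 0.87 -0.58 -1.74] Ffwd 0.48 w 7.8 q [-0.5   0.38 -0.38  0.76 -0.12  1.17]
green box 315 245 35 17 angle (34.128719329833984, 14.478851318359375) 4.23639440536499 front edge lane [217.2   2.2  50. ] centre at z70 [184.   -1.2  70. ]
```

The tin is at rest at 184 again and isn't following the fingers. I'll retreat along the lane and up.

```bash
python3 -m pendant '[[[0.02,0.2,0,0,0,0,0.82],[0.05,0.5,0,0,0,0,0.82],[0.09,0.9,0.2,0,0,0,0.82],[0.12,1.2,0.8,0,0,0,0.82],[0.12,1.2,1.6,0,0,0,0.82],[0.12,1.2,2.6,0,0,0,0.82],[0.12,1.2,3.8,0,0,0,0.82],[0.12,1.2,5,0,0,0,0.82],[0.12,1.8,6,0,0,0,0.82],[0.12,2.4,6,0,0,0,0.82],[0.12,2.4,6,0,0,0,0.82],[0.12,2.4,6,0,0,0,0.82]]]'|grep -E "pos|force"
python3 - <<'E'
from h import *
st();a=camera("top")[:,:,::-1];tin(a)
b=camera("scene")[150:300,230:430,::-1]
cv2.imwrite("pics/end.png",np.vstack([cv2.resize(a[180:320,220:400],(600,300),interpolation=cv2.INTER_CUBIC),cv2.resize(b,(600,300))]))
E
```

```text
position: [505.9, -155.9, 195.1]
force: [0.6, 0.9, 0.3]
t 24.5 lane tcp [ 52.2  -3.9 195.1] F [0.6  0.86 0.29] Ffwd -0.92 w 7.4 q [-0.39  0.23 -0.17  1.13 -0.12  1.28]
green box 315 245 35 17 angle (34.20259094238281, 14.478851318359375) 4.23639440536499 front edge lane [217.2   2.2  50. ] centre at z70 [184.   -1.2  70. ]
```

View pics/end.png

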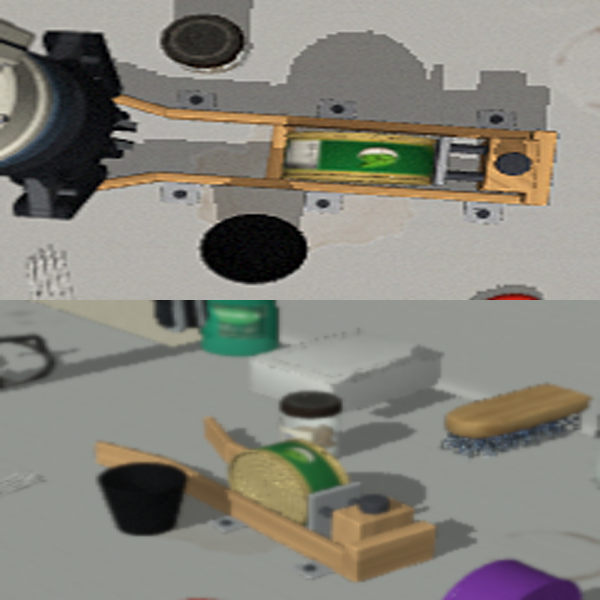

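The tin stands on its rim between ridge (crop 278,150) and plate (440,160). The jar and cup are where they were, and the gripper is clear.

```bash
python3 -c "from cell import job_done;print(job_done())"
```

```text
the job is handed in; nothing more can be done
None
```

The tin is loaded. It stands on its rim between the ridge and the counter plate, and I handed the job in at about 24.5 s.

- **Rolling in:** I pushed the tin from below its axle with the fingers leaning 26°. It went in about 5° askew and some 7 mm off the centre line. The flared far rail turned it straight, partly by sliding against it. Once over the ridge it rolled on by itself to just before the plate.
- **Pressing:** With the fingers nearly upright I felt the plate at first touch, at about 4 N. I then held it in by about 4.5–5 mm for just over a second. Tool travel and camera agreed on that figure, at about 12.5 N. Force alone can't confirm it exactly, because the rubbing adds an unknown 1–4 N.
- **Easing off:** I backed away slowly, and the tin stayed still over the last three camera readings.
- **Last checks:** The tin was upright and at rest, and the gripper was clear. The jar's last-picture position matched the first. The cup showed no visible movement, but I only judged it by eye.

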